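# Shim the rocking wool scale

### The arm

A 7-joint arm with a two-finger parallel gripper is mounted at the origin on the work surface. World frame = base frame: x ahead of the robot, y to its left, z up, the work surface at z = 0. Lengths are in m, angles in rad, forces in N, time in s.
With the tool pointing down it reaches from about 0.4 to 0.925 m from the base axis. Payload 5.6 kg.
Tool frame: the origin (TCP) lies between the finger pads; the fingertips stand 25 mm ahead of it and the grasp point (between the pads) lies 6 mm ahead of it; z points along the fingers, x is the direction in which the jaws open and shut, and the axes are right-handed (so a half turn about z gives the same grasp; the last joint's range is limited). The gripper opens to 85 mm and grips with 20 to 120 N. Pads are 22 mm wide; open, the fingers measure 114 mm over their backs; the gripper's body (76 mm by 85 mm) begins 54 mm behind the grasp point. The pads swing forward as they close: fully open they stand 13 mm farther back than shut.
Start: joints at [1.062, 0.468, -0.012, 1.603, 0.006, 1.071, -0.056], TCP at [0.292, -0.581, 0.256] pointing down, gripper open.
Joint ranges: [-2.53, 2.53], [-0.31, 2.02], [-1.57, 1.55], [0.28, 2.44], [-1.29, 4.43], [0.15, 1.84], [-2.92, 2.92]. Speed limits (rad/s): [2.57, 2.57, 3.14, 3.14, 3.14, 3.14, 3.14].

### API

Orientations are given as [roll, pitch, yaw] about the fixed x, y, z axes, in that order (R = Rz(yaw) Ry(pitch) Rx(roll)).
In Python, from station import bot gives the robot as it stands.
- The arm moves only by the tool play_rows, never from a script. Its argument "plan" is a list that holds one entry, the list of rows, each a list of 5 numbers: the shift along the world's x, y, z in m, then the turn about the world's z in degrees, then the opening, from -1 (shut) to 1 (fully open). In form: [[[x, y, z, twist, claw], ...]]. A call has 1 to 8 rows; each row is the pose to reach, as a shift and turn from the pose commanded when the call began; what a row does not reach only later rows make up. A row lasts 1/8 s, in which the tool goes at most 62.5 mm and 10.7 degrees, less where a joint would pass 70% of its speed; a pose out of reach is approached as far as the arm can. A call with a gripper value outside its range is refused whole. The fingers move at their own pace and stop on an object; "squeeze" is the grip in N (left out, the last holds). Time passes only in rows, so rows that repeat a pose let the fingers close. It gives the time, the measured TCP pose, the force and the opening at its end, in the units of the state.
- bot.read_state(): the state, without advancing time (a new reading comes with each control period).
- bot.get_image(name): name is "side" or "top"; returns a dict with "pixels" (480x640x3 uint8, red, green, blue), "K" (3x3 intrinsics, pixels), "origin" and "attitude" of the camera in the world. Camera axes: x right, y down, z forward; pixel columns grow to the right and rows downward; lengths in m; the calibration is good to about 2 mm. A picture is of the moment at which its call begins. There is no depth.
- bot.close_job(): hands the job in, once; it reports no verdict.
The state is a dict: "time_s": time; "joint_positions": joint angles; "qd": joint speeds; "joint_torque": joint torques, N m; "ee_pos": TCP position; "tool_rot": TCP orientation; "force": force on the tool from outside, world axes, zero at the start; "torque": the same for the moment, N m; "grip_width": opening from 0.0 (shut) to 1.0 (fully open).
Only numpy, scipy, OpenCV 4.12 (cv2) and the standard library are available. Lean on these libraries where they do the work, as an engineer would, in place of code of your own. Each camera call takes 0.05 s, during which the arm holds its last target. There are 200 camera calls.

### The job

The bench scale for weighing wool rocks because one of its corner feet has lost its rubber pad. With the fingertips, push the thick wooden wedge along the table, thin end first, under that bare foot until the scale is lifted level and no longer rocks, then draw the hand away. Do not grasp or lift the wedge, push only the wedge and not the scale, and leave the thin wedge and the other things where they are.

Things in the scene. Friction and masses are not known exactly. Their poses are not given: they have to be found in the camera images.
- scale (a joint): rocking angle (rad) of the grey bench scale about the diagonal through its two standing feet: 0 = level, all padded feet down (hard stop); 0.054 = rocked down towards the bare foot (hard stop), where it starts and falls back by its own weight (about 4 N at the bare foot). Body 200 x 200 mm, steel top at 79 mm, round corner lugs, display post 280 mm high at its +y side. It does not slide
- scale_feet: the two padded feet on which the scale stands and rocks; the origin is on the table under the middle of the scale, with the scale's axes: x away from the robot, y to the left at yaw 0. The four feet are at x, y = +-105 mm. The padded ones have black rubber pads 32 mm across
- bare_foot (a point): lowest point of the foot without a pad: a steel ball 24 mm across under the corner lug (34 mm across) at x = +105, y = -105 mm of the scale (far from the robot, to its right). 3.5 mm above the table when rocked down, 11.5 mm when level; the scale's body and lugs there are over 24 mm above the table
- thick_wedge: plain wooden wedge, loose, 140 mm long (x), 45 wide (y), 2 high at the thin end (+x), 26 at the square upright thick end (-x); origin centre of underside. Starts flat on the -y side of the scale, thin end roughly towards it, either side of the thin wedge. Slides at under 1 N, lifts the foot at 4 to 12 N, stops dead at level with the foot about 54 mm from the thin end, and stays there
- thin_wedge: another wooden wedge, also 140 x 45 mm but only 8 mm high at its thick end: too thin for the job, not to be moved. Axes as for the thick wedge
- spool_a: wooden thread spool, 36 mm across, 46 mm high, standing; origin under its centre
- spool_b: another thread spool of the same size, standing; origin under its centre
- mug: white mug, 80 mm across, 92 mm high; origin under its centre
- glue: white glue bottle, 52 mm across, 130 mm high, standing; origin under its centre
- darner: wooden darning mushroom, 72 mm across, 98 mm high, standing on its stalk; origin under its centre
Not all that is in view belongs to the job. Of the things shaped like the thick_wedge, the wooden one is meant.

How it is judged:
On the way:
1. the thin end of the thick wedge is under the bare foot, flat on the table (x of bare_foot in the frame of thick_wedge between -0.02 and 0.068 m and y of bare_foot in the frame of thick_wedge between -0.0225 and 0.0225 m and height (world z) of thick_wedge below 0.005 m), for 0.1 s.
At the end, for the whole second after the job is handed in: The thick wedge lies flat on the table with the bare foot bearing on it, the scale is level to 0.008 rad (about 1 mm at the foot), and everything is still (all of step 1 and value of joint scale below 0.008 rad and contact force between thick_wedge and scale above 1 N and angle between thick_wedge's own z axis and vertical below 0.05 rad and linear speed of thick_wedge below 0.01 m/s and velocity of joint scale between -0.02 and 0.02 rad/s); the robot touches nothing.
It fails at once if the thick wedge is lifted (12 mm) or tipped (height (world z) of thick_wedge above 0.012 m or angle between thick_wedge's own z axis and vertical above 0.2 rad).
It fails at once if the robot presses on the scale (over 6 N) (contact force between any of the fingers, the arm and scale above 6 N).
It fails at once if the thin wedge or another thing is moved by more than 30 mm or lifted (distance of any of thin_wedge, spool_a, spool_b, mug, glue, darner from where it was at the start of the episode above 0.03 m).
It also fails if it takes over 48 s, if anything falls off the work surface, if the arm or the gripper's body presses on something with over 40 N, if the wrist force passes 120 N, or if a joint passes its speed limit or range.

## Working session

There is one attempt and no reset: what is moved stays moved. The work goes in short steps, Python scripts to look and compute and a tool call to move; the robot and the scene stay as the last step left them, time stands still between calls to the robot, and variables do not carry over. Pictures are saved under pics/ and viewed, about 8 in all and at most 12, crops included, and the job is handed in when it is done.

Besides the shell and the picture viewer there is one more tool, called after "Emit:" as name(argument=value, ...) on one line, values as JSON. play_rows: Moves the arm, as the interface text tells. Its arguments: {"type":"object","properties":{"plan":{"type":"array","items":{"type":"array","items":{"type":"array","items":{"type":"number"}}}},"squeeze":{"type":"number"}},"required":["plan"]}

```bash
mkdir -p pics; cat > h.py <<'E'
import numpy as np,cv2
from station import bot
def grab(n,f):
    d=bot.get_image(n); cv2.imwrite('pics/'+f,cv2.cvtColor(d['pixels'],cv2.COLOR_RGB2BGR)); np.savez('pics/'+f[:-4],**{k:np.array(d[k]) for k in d}); return d
def R(d):
    a=np.array(d['attitude'],float)
    if a.shape==(3,3): return a
    from scipy.spatial.transform import Rotation as Q
    return Q.from_euler('xyz',a).as_matrix() if a.size==3 else Q.from_quat(a).as_matrix()
def ray(d,u,v,z=0):
    r=R(d)@np.linalg.inv(d['K'])@np.array([u,v,1.]); o=np.array(d['origin']); return o+r*(z-o[2])/r[2]
def proj(d,p):
    q=np.array(d['K'])@(R(d).T@(np.array(p)-np.array(d['origin']))); return q[:2]/q[2]
E
python3 - <<'E'
from h import *
for n in('top','side'):
    d=grab(n,n+'0.png'); print(n,d['K'],d['origin'],d['attitude'])
print(bot.read_state())
E
```

```text
top [[480.76116971   0.         317.27744169]
 [  0.         480.76116971 236.20023763]
 [  0.           0.           1.        ]] [ 0.41024641 -0.10034115  1.13554901] [-3.05372377 -0.02065074 -1.57851127]
side [[538.66298443   0.         328.91641312]
 [  0.         538.66298443 243.48609219]
 [  0.           0.           1.        ]] [0.37927981 0.68034903 0.93923849] [-2.41522743 -0.01274968 -2.9605779 ]
{'time_s': 0.1, 'joint_positions': array([ 1.06198681,  0.4683317 , -0.01161049,  1.60356199,  0.00602258,
        1.07140711, -0.05629017]), 'qd': array([-0.00104095, -0.00255506, -0.00080135, -0.00317365,  0.000698  ,
        0.00259912,  0.00013071]), 'joint_torque': array([ 5.58574884e-04, -5.33517230e+01,  2.16024485e-02, -2.51967090e+01,
        1.15820309e-02,  4.32902860e-03,  3.00915474e-05]), 'ee_pos': array([ 0.29167081, -0.58034716,  0.25539332]), 'tool_rot': array([ 3.14145719e+00,  1.66849835e-03, -1.10502372e+00]), 'force': array([-0.20144112,  0.36525668,  0.56711824]), 'torque': array([-0.03621905, -0.06760377, -0.04149696]), 'grip_width': 1.001115279308628}
```

View pics/top0.png

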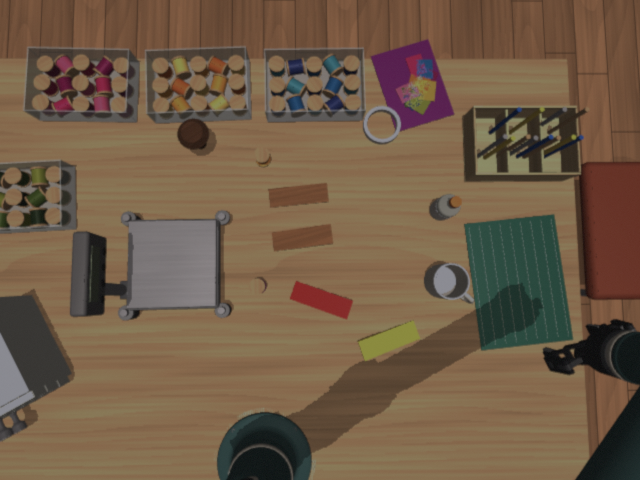

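View pics/side0.png

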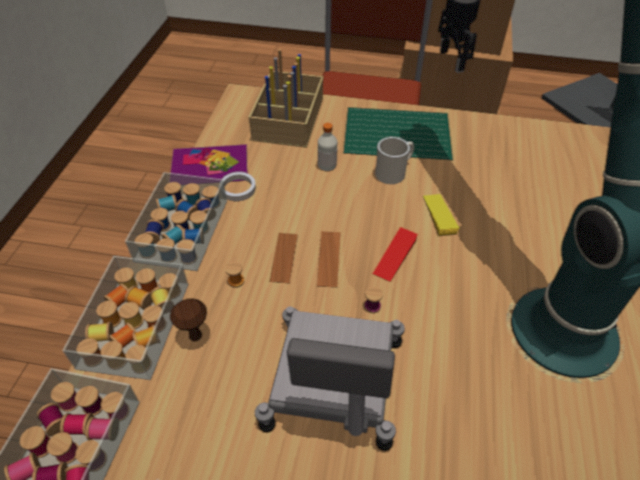

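```bash
python3 - <<'E'
import cv2,numpy as np
a=cv2.imread('pics/side0.png')[215:345,220:420]; b=cv2.imread('pics/top0.png')[165:330,190:350]
a=cv2.resize(a,(800,520),interpolation=3)[:,:440];b=cv2.resize(b,None,fx=520/165,fy=520/165,interpolation=3)[:,:360]
c=np.hstack([a,b]); c=cv2.convertScaleAbs(c,alpha=1.4); cv2.imwrite('pics/c1.png',c)
E
```

```text
(no output)
```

View pics/c1.png

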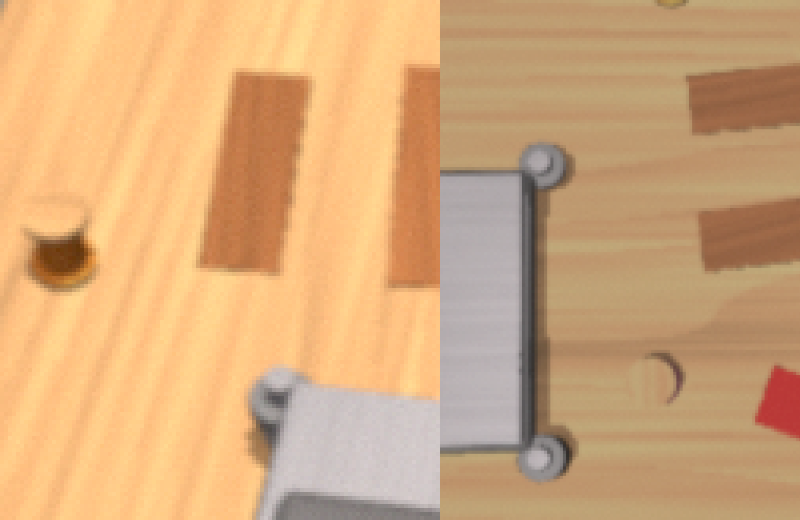

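```bash
python3 - <<'E'
from h import *
D={n:dict(np.load(f'pics/{n}0.npz')) for n in('top','side')}
for n,box in(('top',(170,270,255,345)),('side',(215,300,262,350))):
    d=D[n]; h=cv2.cvtColor(d['pixels'],cv2.COLOR_RGB2HSV).astype(int)
    r0,r1,c0,c1=box; p=d['pixels'].astype(int)
    # table vs wood: ratio G/R
    q=p[...,1]/(p[...,0]+1); 
    m=np.zeros(q.shape,np.uint8); m[r0:r1,c0:c1]=(q[r0:r1,c0:c1]<0.69)*255
    print(n,[float(np.round(q[x],2)) for x in ((195,300),(237,300),(260,283),(260,330),(215,300),(260,305))])
    for c in cv2.findContours(m,0,1)[0]:
        if cv2.contourArea(c)<300: continue
        b=cv2.boxPoints(cv2.minAreaRect(c)); e=cv2.approxPolyDP(cv2.convexHull(c),4,True)[:,0]
        for nm,k in(('box',b),('poly',e)):
            print(nm,cv2.contourArea(c),[(np.round(x,1).tolist(),np.round(ray(d,*x)[:2]*1000).tolist()) for x in k])
E
```

```text
top [0.66, 0.66, 0.77, 0.78, 0.8, 0.77]
box 979.0 [([271.5, 231.89999389648438], [521.0, -16.0]), ([329.6000061035156, 224.3000030517578], [538.0, -154.0]), ([332.0, 242.5], [495.0, -159.0]), ([273.8999938964844, 250.10000610351562], [478.0, -22.0])]
poly 979.0 [([329, 225], [537.0, -153.0]), ([331, 242], [496.0, -157.0]), ([274, 248], [483.0, -22.0]), ([272, 233], [518.0, -17.0])]
box 924.0 [([268.5, 188.89999389648438], [624.0, -9.0]), ([325.5, 183.0], [638.0, -145.0]), ([327.29998779296875, 200.6999969482422], [595.0, -149.0]), ([270.29998779296875, 206.5], [582.0, -13.0])]
poly 924.0 [([325, 184], [636.0, -144.0]), ([327, 200], [597.0, -148.0]), ([270, 204], [588.0, -13.0]), ([270, 189], [624.0, -13.0])]
side [0.77, 0.78, 0.62, 0.63, 0.8, 0.75]
box 857.0 [([269.70001220703125, 280.79998779296875], [626.0, -10.0]), ([278.0, 231.1999969482422], [644.0, -158.0]), ([296.8999938964844, 234.3000030517578], [597.0, -157.0]), ([288.70001220703125, 283.8999938964844], [583.0, -10.0])]
poly 857.0 [([280, 233], [638.0, -153.0]), ([296, 235], [599.0, -154.0]), ([288, 282], [585.0, -15.0]), ([270, 280], [625.0, -12.0])]
box 969.5 [([316.6000061035156, 285.0], [522.0, -18.0]), ([321.1000061035156, 230.60000610351562], [543.0, -180.0]), ([340.3999938964844, 232.1999969482422], [497.0, -183.0]), ([335.8999938964844, 286.70001220703125], [480.0, -22.0])]
poly 969.5 [([338, 232], [503.0, -183.0]), ([336, 285], [481.0, -26.0]), ([317, 285], [521.0, -18.0]), ([321, 234], [542.0, -169.0])]
```

```bash
python3 - <<'E'
from h import *
d=dict(np.load('pics/top0.npz')); s=dict(np.load('pics/side0.npz'))
im=cv2.resize(cv2.cvtColor(d['pixels'],cv2.COLOR_RGB2BGR)[190:340,100:250],None,fx=4,fy=4,interpolation=3)
g=cv2.cvtColor(im,cv2.COLOR_BGR2GRAY)
C=cv2.HoughCircles(g,cv2.HOUGH_GRADIENT,1,100,param1=120,param2=18,minRadius=24,maxRadius=36)
P=[]
for x,y,r in C[0]:
    u,v=x/4+100-.375,y/4+190-.375; cv2.circle(im,(int(x),int(y)),int(r),(0,0,255),1); P.append((u,v)); print(u,v,r/4,[np.round(ray(d,u,v,z)[:2]*1000).tolist() for z in(.025,.05,.08)])
sd=cv2.cvtColor(s['pixels'],cv2.COLOR_RGB2BGR)[295:345,260:310]
sd=cv2.resize(sd,(190,190),interpolation=3)
im[200:390,200:390]=sd
cv2.imwrite('pics/c2.png',im)
E
```

```text
Traceback (most recent call last):
TypeError: 'NoneType' object is not subscriptable
```

```bash
python3 - <<'E'
from h import *
d=dict(np.load('pics/top0.npz')); s=dict(np.load('pics/side0.npz'))
im=cv2.resize(cv2.cvtColor(d['pixels'],cv2.COLOR_RGB2BGR)[190:340,100:250],None,fx=4,fy=4,interpolation=3)
im2=cv2.resize(cv2.cvtColor(s['pixels'],cv2.COLOR_RGB2BGR)[295:345,260:310],(200,200),interpolation=3)
im[200:400,180:380]=im2
for i in range(0,600,40):
    cv2.line(im,(i,0),(i,5),(0,255,0),1);cv2.line(im,(0,i),(5,i),(0,255,0),1)
g=cv2.GaussianBlur(cv2.cvtColor(im,cv2.COLOR_BGR2GRAY),(5,5),1)
for cx,cy in((492,108),(492,480),(116,112),(108,492)):
    x0,y0=cx-50,cy-50
    C=cv2.HoughCircles(g[y0:y0+100,x0:x0+100],cv2.HOUGH_GRADIENT,1,200,param1=60,param2=8,minRadius=24,maxRadius=36)
    if C is None: print('none');continue
    x,y,r=C[0][0]; x+=x0;y+=y0
    u,v=x/4+100-.375,y/4+190-.375; cv2.circle(im,(int(x),int(y)),int(r),(0,0,255),1); print(u,v,r/4,[np.round(ray(d,u,v,z)[:2]*1000).tolist() for z in(.025,.05,.08)])
cv2.imwrite('pics/c2.png',im)
E
```

```text
225.0 217.25 6.6 [[553.0, 90.0], [550.0, 85.0], [546.0, 80.0]]
223.0 310.0 6.65 [[340.0, 92.0], [342.0, 88.0], [344.0, 83.0]]
128.0 217.25 8.575 [[554.0, 313.0], [551.0, 303.0], [547.0, 292.0]]
132.75 310.25 7.2 [[342.0, 296.0], [343.0, 287.0], [345.0, 277.0]]
```

View pics/c2.png

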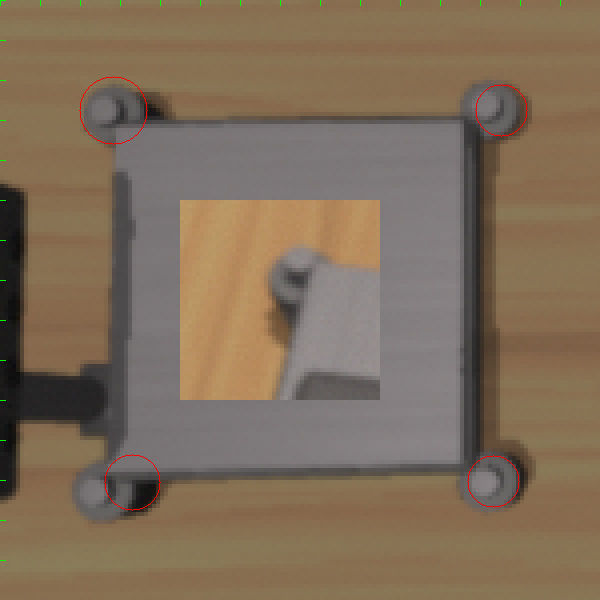

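```bash
python3 - <<'E'
from h import *
d=dict(np.load('pics/top0.npz')); s=dict(np.load('pics/side0.npz'))
L=[(222.6,216.9),(222.1,310.1),(126.6,217.1),(125.4,312.4)]
for z in(.03,.04,.05):
    Q=np.array([ray(d,*l,z)[:2] for l in L]); print(z,(Q*1000).round().tolist(),[round(np.linalg.norm(Q[a]-Q[b])*1000,1) for a,b in((0,1),(0,2),(3,1),(3,2))],Q.mean(0))
# side: lug outer centre in inset ~(300-180)/4+260
for u,v in((260+118/4-.4,295+82/4-.4),): print(u,v,[ (ray(s,u,v,z)[:2]*1000).round().tolist() for z in(.03,.04,.05)])
print(proj(s,[.552,.09,.004]), proj(s,[.552,.09,.015]))
E
```

```text
0.03 [[553.0, 94.0], [340.0, 93.0], [554.0, 314.0], [337.0, 311.0]] [np.float64(213.0), np.float64(219.8), np.float64(217.6), np.float64(216.9)] [0.44632721 0.20313654]
0.04 [[552.0, 93.0], [341.0, 92.0], [553.0, 310.0], [338.0, 307.0]] [np.float64(211.1), np.float64(217.8), np.float64(215.6), np.float64(214.9)] [0.44600085 0.2003915 ]
0.05 [[551.0, 91.0], [342.0, 90.0], [552.0, 307.0], [339.0, 303.0]] [np.float64(209.2), np.float64(215.8), np.float64(213.6), np.float64(213.0)] [0.44567449 0.19764646]
289.1 315.1 [[557.0, 89.0], [555.0, 96.0], [553.0, 102.0]]
[292.0884129  323.04367579] [291.88115099 320.05193139]
```

The thick wedge's candidates in the top view are:
- wooden (302,237)
- wooden (298,195)
- red (321,300)
- yellow (389,341)

Comparing the two views, the thick end of (302,237) shifts about 27 mm, which means about 26 mm high. The thick end of (298,195) shifts only about 7 mm, so it is the thin wedge. The choice is (302,237), and the crop shows it is plain wood. The bare foot is at about (0.552, 0.093) and the wedge centre at (0.507, -0.087), yaw 96°.

I'll first turn the wedge to about 80° by nudging its -x side near the thin end, then push it along its axis.

Emit:
play_rows(plan=[[[0.02,0.06,0,9,0],[0.04,0.12,0,18,-1],[0.06,0.18,0,27,-1],[0.08,0.24,0,36,-1],[0.1,0.3,0,45,-1],[0.12,0.36,0,53,-1],[0.14,0.42,0,53,-1],[0.15,0.48,0,53,-1]]])

```text
time_s: 1.1
ee_pos: [0.4418, -0.1023, 0.2563]
tool_rot: [-3.142, -0.001, -0.18]
force: [1.6, 0.0, 0.4]
grip_width: 0.001
```

Emit:
play_rows(plan=[[[0.0,0.025,0,0,-1],[0.003,0.049,-0.05,0,-1],[0.003,0.049,-0.1,0,-1],[0.003,0.049,-0.15,0,-1],[0.003,0.049,-0.18,0,-1],[0.003,0.049,-0.2,0,-1],[0.003,0.049,-0.2,0,-1]]])

```text
time_s: 1.98
ee_pos: [0.443, -0.055, 0.055]
tool_rot: [3.141, 0.004, -0.18]
force: [0.3, 0.3, 0.1]
grip_width: 0.004
```

Emit:
play_rows(plan=[[[0,0,-0.015,0,-1],[0,0,-0.026,0,-1],[0.012,0,-0.026,0,-1],[0.022,0,-0.026,0,-1],[0.03,0,-0.026,0,-1],[0.038,0,-0.026,0,-1],[0.044,0,-0.026,0,-1],[0.044,0,-0.026,0,-1]]])

```text
time_s: 2.98
ee_pos: [0.4888, -0.0552, 0.0304]
tool_rot: [-3.141, -0.001, -0.18]
force: [0.1, -0.3, -0.5]
grip_width: 0.001
```

Emit:
play_rows(plan=[[[-0.03,0,0,0,-1],[-0.04,0,0.05,0,-1],[-0.04,-0.05,0.09,0,-1],[-0.03,-0.1,0.09,0,-0.7],[0,-0.15,0.09,0,-0.7],[0.02,-0.18,0.09,0,-0.7],[0.02,-0.18,0.09,0,-0.7]]])

```text
time_s: 3.85
ee_pos: [0.5087, -0.2382, 0.1201]
tool_rot: [3.141, -0.001, -0.184]
force: [0.2, 0.5, -0.4]
grip_width: 0.149
```

```bash
cat > w.py <<'E'
from h import *
import sys
def wedge(t):
    for n,box,zt in(('top',(150,270,200,345),.026),('side',(210,345,240,360),.026)):
        d=grab(n,f'{n}{t}.png'); p=d['pixels'].astype(int); q=p[...,1]/(p[...,0]+1)
        r0,r1,c0,c1=box; m=np.zeros(q.shape,np.uint8); m[r0:r1,c0:c1]=((q<0.69)&(p[...,0]>70)&(p[...,1]>p[...,2]+15))[r0:r1,c0:c1]*255
        for c in cv2.findContours(m,0,1)[0]:
            if cv2.contourArea(c)<300: continue
            b=cv2.boxPoints(cv2.minAreaRect(c)); i=np.argsort(np.linalg.norm(b-b[0],axis=1)); e=[(b[0]+b[i[1]])/2,(b[i[2]]+b[i[3]])/2]
            P=sorted([ray(d,*x) for x in e],key=lambda a:a[1]); o=np.array(d['origin'])
            thick=P[0]+(o-P[0])*zt/o[2]; thin=P[1]; v=thin-thick
            print(n,cv2.contourArea(c),'thin',(thin*1000).round()[:2],'thick(26)',(thick*1000).round()[:2],'len',round(np.hypot(*v[:2])*1000),'yaw',round(np.degrees(np.arctan2(v[1],v[0])),1))
if __name__=='__main__': wedge(sys.argv[1])
E
python3 w.py 1
```

```text
top 969.0 thin [521. -22.] thick(26) [ 514. -159.] len 137 yaw 86.9
top 921.0 thin [603. -11.] thick(26) [ 611. -146.] len 135 yaw 93.5
side 856.0 thin [604. -10.] thick(26) [ 614. -134.] len 124 yaw 94.9
side 1001.0 thin [523. -22.] thick(26) [ 515. -163.] len 141 yaw 86.7
```

View pics/side1.png

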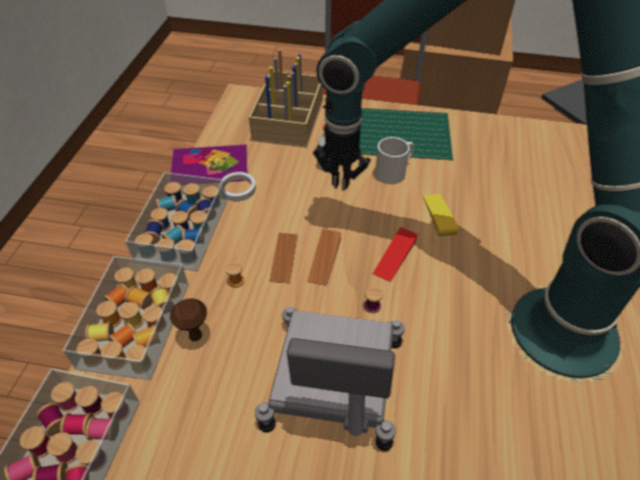

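Emit:
play_rows(plan=[[[-0.012,0.015,-0.04,0,-0.7],[-0.012,0.03,-0.08,0,-0.7],[-0.012,0.03,-0.087,0,-0.7],[-0.009,0.045,-0.087,0,-0.7],[-0.006,0.06,-0.087,0,-0.7],[-0.004,0.075,-0.087,0,-0.7],[-0.001,0.09,-0.087,0,-0.7],[0.002,0.105,-0.087,0,-0.7]]])

```text
time_s: 4.95
ee_pos: [0.5107, -0.1293, 0.0337]
tool_rot: [3.141, -0.001, -0.18]
force: [0.2, -0.6, 0.7]
grip_width: 0.147
```

```bash
python3 w.py 2
```

```text
top 606.0 thin [546.  17.] thick(26) [528. -75.] len 94 yaw 79.1
top 734.0 thin [603. -11.] thick(26) [ 612. -146.] len 135 yaw 94.1
side 1111.5 thin [552.  21.] thick(26) [ 519. -118.] len 143 yaw 77.0
side 854.0 thin [604. -10.] thick(26) [ 614. -134.] len 125 yaw 94.4
```

Emit:
play_rows(plan=[[[0.002,0.008,0,1,-0.7],[0.004,0.016,0,2,-0.7],[0.005,0.024,0,3,-0.7],[0.006,0.032,0,4,-0.7],[0.008,0.04,0,5,-0.7],[0.009,0.048,0,5,-0.7],[0.01,0.055,0,5,-0.7],[0.01,0.055,0,5,-0.7]]])

```text
time_s: 6.05
ee_pos: [0.5204, -0.0743, 0.0333]
tool_rot: [-3.141, -0.0, -0.091]
force: [-0.2, -0.4, -0.3]
grip_width: 0.152
```

```bash
python3 w.py 3; python3 - <<'E'
import cv2,numpy as np
a=cv2.imread('pics/side3.png')[210:350,240:400]; b=cv2.imread('pics/top3.png')[165:330,190:350]
a=cv2.resize(a,None,fx=3.5,fy=3.5,interpolation=3)[:,:450]; b=cv2.resize(b,None,fx=490/165,fy=490/165,interpolation=3)[:,:350]
cv2.imwrite('pics/c3.png',cv2.convertScaleAbs(np.hstack([a,b]),alpha=1.3))
E
```

```text
top 473.0 thin [553.  75.] thick(26) [537.  -4.] len 80 yaw 78.4
side 1002.0 thin [550.  51.] thick(26) [529. -64.] len 117 yaw 79.5
side 852.5 thin [604. -10.] thick(26) [ 612. -133.] len 123 yaw 93.9
```

View pics/c3.png

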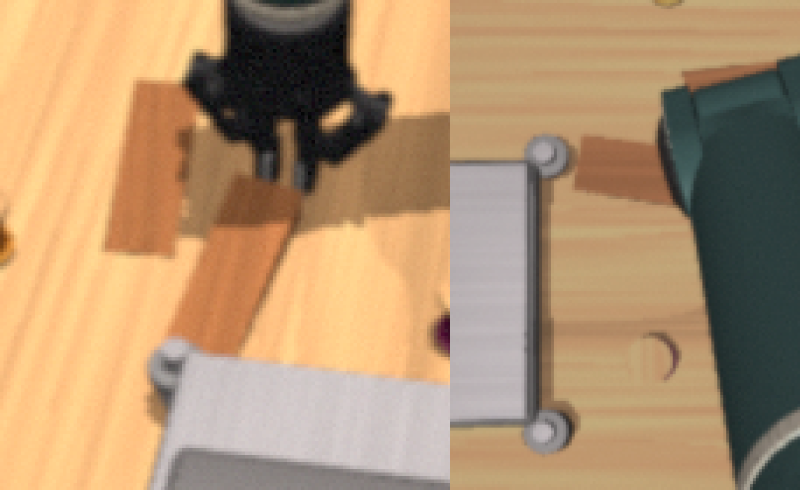

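```bash
python3 - <<'E'
from h import *
d=dict(np.load('pics/top3.npz'));s=dict(np.load('pics/side3.npz'))
f=490/165
for x,y in((578,163),(660,181)): print(ray(d,190+(x-450)/f-.3,165+y/f-.3,.004).round(3))
for x,y in((236,178),(300,190)): print('thick top corners',ray(s,240+x/3.5-.3,210+y/3.5-.3,.026).round(3))
for x,y in((268,183),(306,188)): print('finger tips',ray(s,240+x/3.5-.3,210+y/3.5-.3,.008).round(3))
E
```

```text
[0.55  0.075 0.004]
[0.536 0.01  0.004]
thick top corners [ 0.552 -0.061  0.026]
thick top corners [ 0.511 -0.059  0.026]
finger tips [ 0.534 -0.076  0.008]
finger tips [ 0.51  -0.076  0.008]
```

Emit:
play_rows(plan=[[[-0.001,-0.007,0,-2,-0.7],[0.007,-0.007,0,-3,-0.7],[0.008,0,0,-3,-0.7],[0.009,0.008,0,-3,-0.7],[0.01,0.016,0,-3,-0.7],[0.0115,0.024,0,-3,-0.7],[0.013,0.032,0,-3,-0.7],[0.014,0.04,0,-3,-0.7]]])

```text
time_s: 7.15
ee_pos: [0.5336, -0.0393, 0.0333]
tool_rot: [3.136, 0.002, -0.148]
force: [-2.4, -11.1, 3.9]
grip_width: 0.15
```

Emit:
play_rows(plan=[[[0.001,0.006,0,0,-0.7],[0.002,0.012,0,0,-0.7],[0.0025,0.017,0,0,-0.7],[0.003,0.021,0,0,-0.7],[0.003,0.021,0,0,-0.7]]])

```text
time_s: 7.78
ee_pos: [0.5369, -0.0169, 0.0333]
tool_rot: [3.138, 0.001, -0.147]
force: [-1.0, -6.8, 2.1]
grip_width: 0.152
```

```bash
python3 - <<'E'
from h import *
s=grab('side','side4.png')['pixels'];t=grab('top','top4.png')['pixels']
f=490/165
a=cv2.resize(s[210:350,240:400],None,fx=3.5,fy=3.5,interpolation=3)[:,:450]; b=cv2.resize(t[165:330,190:350],None,fx=f,fy=f,interpolation=3)[:,:350]
cv2.imwrite('pics/c4.png',cv2.convertScaleAbs(cv2.cvtColor(np.hstack([a,b]),cv2.COLOR_RGB2BGR),alpha=1.3))
print(bot.read_state()['force'])
E
```

```text
[-0.49408262 -6.65227833  2.81147106]
```

View pics/c4.png

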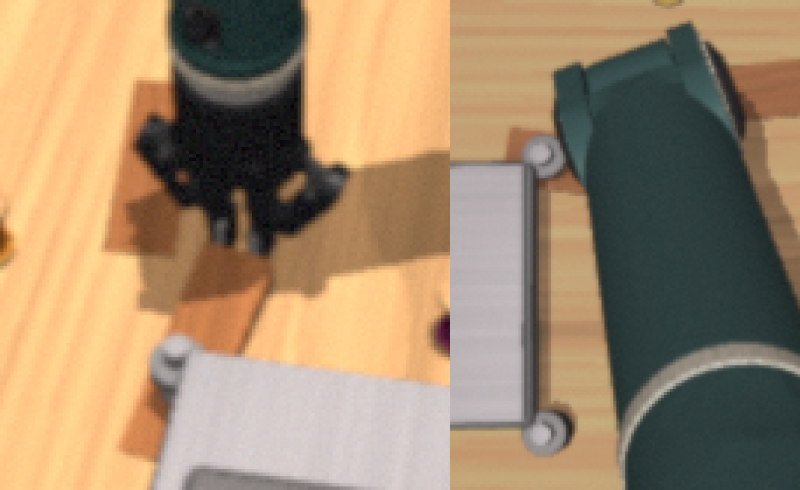

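Emit:
play_rows(plan=[[[0.0005,0.004,0,0,-0.7],[0.001,0.008,0,0,-0.7],[0.001,0.01,0,0,-0.7],[0.001,0.01,0,0,-0.7]]])

```text
time_s: 8.38
ee_pos: [0.5379, -0.0072, 0.0333]
tool_rot: [3.137, 0.001, -0.147]
force: [-0.2, -7.9, 1.3]
grip_width: 0.153
```

Emit:
play_rows(plan=[[[0.0003,0.002,0,0,-0.7],[0.0006,0.004,0,0,-0.7],[0.0006,0.004,0,0,-0.7]]])

```text
time_s: 8.75
ee_pos: [0.5385, -0.0034, 0.0333]
tool_rot: [3.137, 0.001, -0.148]
force: [-1.7, -8.4, 2.5]
grip_width: 0.151
```

Emit:
play_rows(plan=[[[0.0003,0.002,0,0,-0.7],[0.0006,0.004,0,0,-0.7],[0.0006,0.004,0,0,-0.7]]])

```text
time_s: 9.12
ee_pos: [0.539, 0.0006, 0.0333]
tool_rot: [3.137, 0.001, -0.147]
force: [-1.6, -8.6, 2.7]
grip_width: 0.153
```

Emit:
play_rows(plan=[[[0.0003,0.002,0,0,-0.7],[0.0006,0.004,0,0,-0.7],[0.0006,0.004,0,0,-0.7]]])

```text
time_s: 9.5
ee_pos: [0.5393, 0.0021, 0.0333]
tool_rot: [3.134, 0.002, -0.149]
force: [-3.1, -13.6, 4.7]
grip_width: 0.152
```

Emit:
play_rows(plan=[[[0.0003,0.002,0,0,-0.7],[0.0003,0.002,0,0,-0.7]]])

```text
time_s: 9.75
ee_pos: [0.5393, 0.0027, 0.0333]
tool_rot: [3.132, 0.002, -0.15]
force: [-2.4, -16.4, 6.9]
grip_width: 0.153
```

Pushing 2 mm further moved the tool only 0.6 mm and the force rose to 16 N, so this is the dead stop. I'll draw the hand straight back, raise it and check.

Emit:
play_rows(plan=[[[-0.001,-0.008,0,0,-0.7],[-0.005,-0.04,0,0,-0.7],[-0.01,-0.08,0.02,0,-0.7],[-0.015,-0.12,0.07,0,-0.7],[-0.015,-0.17,0.12,0,-0.7],[-0.015,-0.22,0.17,0,-0.7],[-0.015,-0.26,0.2,0,-0.7],[-0.015,-0.26,0.2,0,-0.7]]])

```text
time_s: 10.75
ee_pos: [0.5265, -0.2546, 0.2364]
tool_rot: [3.139, -0.006, -0.151]
force: [-0.8, 0.4, -0.2]
grip_width: 0.149
```

```bash
python3 - <<'E'
from h import *
s=grab('side','side5.png')['pixels'];t=grab('top','top5.png')['pixels']
f=490/165
a=cv2.resize(s[210:350,240:400],None,fx=3.5,fy=3.5,interpolation=3)[:,:450]; b=cv2.resize(t[165:330,190:350],None,fx=f,fy=f,interpolation=3)[:,:350]
cv2.imwrite('pics/c5.png',cv2.convertScaleAbs(cv2.cvtColor(np.hstack([a,b]),cv2.COLOR_RGB2BGR),alpha=1.3))
print(bot.read_state()['force'])
# scale motion & other things: image change vs start
for n,box in(('side',(395,300,450,400)),):pass
g0=cv2.cvtColor(np.load('pics/side0.npz')['pixels'],6).astype(np.float32);g1=cv2.cvtColor(s,6).astype(np.float32)
for nm,(x0,y0,x1,y1) in dict(post=(284,335,396,400),spoolA=(222,260,248,290),spoolB=(360,286,386,314),darner=(165,293,210,345),mug=(370,132,416,186),glue=(312,120,342,172),thin=(264,228,300,286)).items():
    print(nm,np.round(cv2.phaseCorrelate(g0[y0:y1,x0:x1],g1[y0:y1,x0:x1]),2) if 0 else cv2.phaseCorrelate(g0[y0:y1,x0:x1].copy(),g1[y0:y1,x0:x1].copy()))
E
python3 w.py 6
```

```text
[0.68884125 0.69599139 0.3588343 ]
post ((0.45880622623899114, 0.3743325602882308), 0.41308493040226124)
spoolA ((0.5494584302180883, 0.0448292288703005), 0.9914206540143048)
spoolB ((0.464526274691206, 0.04847360696558134), 0.9461449004249808)
darner ((0.5521904742484232, -0.04124211536521116), 1.0863292768658925)
mug ((-0.1960458737007187, -0.014964532154991161), 0.8913370179541317)
glue ((-4.8259725462799565, 0.4526844327044621), 0.1853789094053669)
thin ((0.030708011086971965, -0.026019131589389843), 1.0354117782027632)
top 528.0 thin [554. 103.] thick(26) [538.  13.] len 91 yaw 79.9
top 917.0 thin [603. -11.] thick(26) [ 612. -146.] len 135 yaw 93.5
side 405.5 thin [523.  28.] thick(26) [567.  34.] len 44 yaw -172.2
side 858.0 thin [604. -10.] thick(26) [ 613. -134.] len 125 yaw 94.1
```

View pics/c5.png

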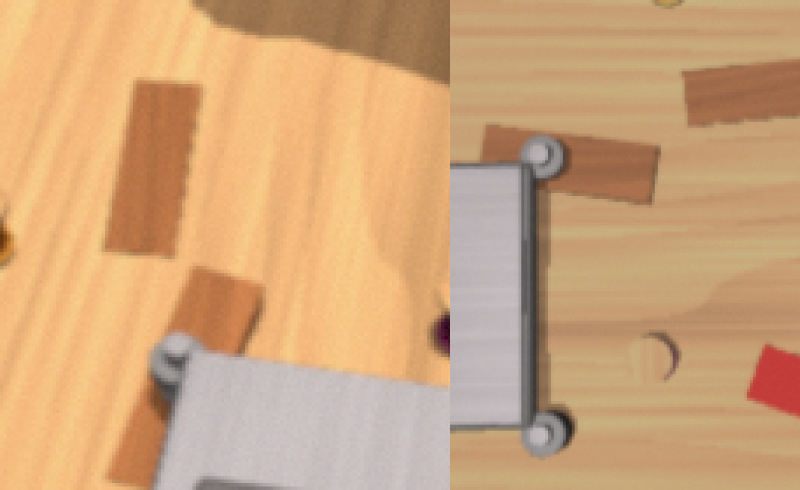

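```bash
python3 - <<'E'
from h import *
g=[cv2.cvtColor(np.load(f'pics/{n}.npz')['pixels'],6) for n in('top0','top3','top5')]
d=dict(np.load('pics/top0.npz'))
G=[cv2.resize(x,None,fx=4,fy=4,interpolation=3) for x in g]
for nm,(x0,y0,x1,y1) in dict(post=(68,228,112,320),glue=(426,190,462,222),mug=(424,258,476,302)).items():
    T=G[0][y0*4:y1*4,x0*4:x1*4]
    for i in(1,2):
        r=cv2.matchTemplate(G[i][(y0-12)*4:(y1+12)*4,(x0-12)*4:(x1+12)*4],T,5); _,v,_,l=cv2.minMaxLoc(r); print(nm,i,round(v,3),l[0]/4-12,l[1]/4-12)
p=np.array([.446,.30,.28]); a=np.array([1,1,0])/2**.5; c=np.array([.446,.2,0])
for s in(-1,1):
    q=c+cv2.Rodrigues(a*s*.054)[0]@(p-c); print(s,proj(d,q)-proj(d,p))
E
```

```text
post 1 0.999 0.0 0.0
post 2 0.942 -4.0 5.0
glue 1 0.999 0.0 0.0
glue 2 0.29 3.0 -12.0
mug 1 1.0 0.0 0.0
mug 2 0.185 0.0 0.0
-1 [-5.15339572  6.14120233]
1 [ 5.49137101 -6.24524154]
```

```bash
python3 - <<'E'
from h import *
for n,boxes in(('top',dict(left=(60,224,84,322),topl=(62,224,112,245),botl=(62,305,100,324),lug=(214,208,232,226),lugB=(118,302,140,322))),('side',dict(panel=(280,332,400,402),pTopL=(280,332,310,360),pTopR=(375,340,400,365),lug=(278,304,300,318)))):
    d=dict(np.load(n+'0.npz' if 0 else f'pics/{n}0.npz'))
    G=[cv2.resize(cv2.cvtColor(np.load(f'pics/{n}{i}.npz')['pixels'],6),None,fx=8,fy=8,interpolation=3) for i in(0,5)]
    for nm,(x0,y0,x1,y1) in boxes.items():
        T=G[0][y0*8:y1*8,x0*8:x1*8]
        r=cv2.matchTemplate(G[1][(y0-10)*8:(y1+10)*8,(x0-10)*8:(x1+10)*8],T,5); _,v,_,l=cv2.minMaxLoc(r); print(n,nm,round(v,3),l[0]/8-10,l[1]/8-10)
    a=np.array([1,1,0])/2**.5; c=np.array([.446,.2,0])
    for nm,p in dict(p28=(.446,.32,.28),p25=(.446,.32,.25),p20=(.446,.31,.20),lug=(.552,.093,.045),lugB=(.339,.307,.045)).items():
        p=np.array(p);q=c+cv2.Rodrigues(a*.054)[0]@(p-c); print(n,nm,proj(d,q).round(1),(proj(d,p)-proj(d,q)).round(2))
E
```

```text
top left 0.895 -5.0 6.0
top topl 0.936 -4.0 5.0
top botl 0.976 -4.0 5.0
top lug 0.724 -1.0 1.0
top lugB 0.953 0.0 1.0
top p28 [ 73.6 253.7] [-5.26  6.28]
top p25 [ 80.9 255.2] [-4.44  5.43]
top p20 [ 97.4 257.5] [-3.29  4.12]
top lug [223.3 216.5] [-1.32  0.22]
top lugB [124.1 311.5] [0.51 0.61]
side panel 0.92 5.0 8.0
side pTopL 0.97 6.0 9.0
side pTopR 0.776 1.0 0.0
side lug 0.726 -2.0 7.0
side p28 [316.  353.6] [6.21 9.71]
side p25 [316.8 365.3] [5.39 8.66]
side p20 [319.2 377.4] [4.09 6.78]
side lug [290.5 314.5] [ 0.42 -1.56]
side lugB [384.9 433.3] [0.55 3.2 ]
```

```bash
python3 -c "
from station import bot
print(bot.close_job())"
```

```text
the job is handed in; nothing more can be done
None
```

I turned the thick wooden wedge with a nudge on its side, then pushed its thick end with the fingertips until it was under the bare foot. It went in until it stopped dead: about 8 N while lifting, rising to 16 N with almost no further movement. I then drew the hand back and up and handed the job in; no verdict was reported.

**Last checks:**
- **Scale level:** The top of the display post shifted by (-5, 6) px in the top view and (6, 9) px in the side view. Full levelling predicts (-5.3, 6.3) and (6.2, 9.7) px, so the scale is level as far as the pictures can resolve.
- **Wedge position:** It lies flat and lined up with the foot, which is about 55–59 mm from the thin end, against the expected 54 mm (measured to about 4 mm).
- **Other things:** The thin wedge, both spools, the mug and the darner had not moved in the side view.
- **Hand:** It is clear and the wrist force is back to noise.

**Checks that failed or disagreed:**
- Coarser image matches on the whole display post read about 20% low, probably because they cover parts at different heights. The matches on the bare foot's lug were too poor to use.
- In the last pictures I could not match the glue bottle in either view, nor the mug in the top view, probably because the arm and its shadow were in the way. I planned no contact with either, and the top view taken midway showed both unmoved.

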